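Load a fresh plaster cast into the curing hood through its sprung flap

ROBOT

A 6-joint arm with a two-finger parallel gripper is mounted at the origin on the work surface. World frame = base frame: x ahead of the robot, y to its left, z up, the work surface at z = 0. Lengths are in m, angles in rad, forces in N, time in s.
With the tool pointing down it reaches from about 0.25 to 0.725 m from the base axis. Payload 9.7 kg.
Tool frame: the origin (TCP) lies midway between the tips of the shut fingers; the grasp point (between the pads) lies 19 mm behind it; z points along the fingers, x is the direction in which the jaws open and shut, and the axes are right-handed (so a half turn about z gives the same grasp; the last joint's range is limited). The gripper opens to 85 mm and grips with 20 to 120 N. Pads are 22 mm wide; open, the fingers measure 114 mm over their backs; the gripper's body (76 mm by 85 mm) begins 54 mm behind the grasp point. The pads swing forward as they close: fully open they stand 13 mm farther back than shut.
Start: joints at [1.268, 0.087, 0.176, 1.66, 0, 1.571], TCP at [0.164, 0.525, 0.231] pointing down, gripper open.
Joint ranges: [-3.13, 3.13], [-0.85, 1.81], [-1.15, 1.24], [-2.2, 2.28], [-1.44, 1.52], [-3.14, 3.14]. Speed limits (rad/s): [2.22, 2.22, 2.57, 3.14, 3.14, 3.14].

INTERFACE

Orientations are given as a unit quaternion [w, x, y, z].
In Python, from bench import sense, read_camera, calibration, finish_job gives the robot as it stands. The module is installed in compiled form; this text tells all that it offers.
- The arm moves only by the tool play_rows, never from a script. Its argument "motion" is one flat list of numbers, 7 for each row, row after row: the turn, a rotation vector about the world's x, y, z in rad, then the shift along the world's x, y, z in mm, then the opening, from -1 (shut) to 1 (fully open), so that 0 is half open. A call has 1 to 5 rows; each row shifts and turns the commanded pose from where the row before left it; what a row does not reach is not made up. A row lasts 1/10 s, in which the tool goes at most 50 mm and 8.59 degrees, less where a joint would pass 70% of its speed; a pose out of reach is approached as far as the arm can. A call with a gripper value outside its range is refused whole. The fingers move at their own pace and stop on an object; the grip force is fixed at half the most. Time passes only in rows, so rows that do not move let the fingers close. It gives the time, the measured TCP pose, the force and the opening at its end, in the units of the state.
- sense(): the state, without advancing time (a new reading comes with each control period).
- read_camera(name): name is "side" or "top" or "wrist"; returns the picture (420x560x3 uint8, red, green, blue); there is no depth.
- calibration(name): a dict with "camera_matrix" (3x3 intrinsics, pixels), "pose" (4x4, takes a point from camera to world coordinates). Camera axes: x right, y up, looking along -z (the intrinsics and any distortion apply to the point x, -y, -z); pixel columns grow to the right and rows downward; lengths in m; the calibration is good to about 2 mm. A picture is of the moment at which its call begins: read the wrist's pose just before it. calibration takes no time and is no camera call; for the wrist camera it gives the pose at the moment of the call.
- finish_job(): hands the job in, once; it reports no verdict.
The state is a dict: "t": time; "joint_pos": joint angles; "qvel": joint speeds; "joint_efforts": joint torques, N m; "position": TCP position; "orientation": TCP orientation; "ft_force": force on the tool from outside, world axes, zero at the start; "torque": the same for the moment, N m; "opening": finger opening in m.
Only numpy, scipy, OpenCV 4.12 (cv2) and the standard library are available. Lean on these libraries where they do the work, as an engineer would, in place of code of your own. Each camera call takes 0.05 s, during which the arm holds its last target. There are 200 camera calls.

TASK

Bring the freshly poured plaster cast across the bench to lie along the blue fence of the clear curing hood: it is thick and rolls, so roll it rather than lift it, and keep off its pipe until it lies along the fence. Then push it, plaster end first, through the sprung orange flap, letting only the cast hold the flap open, and on until it gently meets the rear bumper, so that the yellow flag tips and the flap drops shut around the pipe. Let go, and disturb nothing else on the bench.

Things in the scene. Friction and masses are not known exactly. Their poses are not given: they have to be found in the camera images.
- station: Clear curing hood, aluminium frame, fixed, standing on the bench (no floor of its own). Origin: on the bench directly under the flap's hinge, on the lane's centre line. +x is the push-in direction, +z up, +y towards the fence (away from the robot). Hood: x 0 to 211 mm, inside y -49 to +37 mm. A cast lying against the fence has its axis on y = 0.
- fence (a point): Outer end of the blue fence's inner top edge, at (-150, 37, 34) mm in the hood's frame; axes as the hood's. The fence is a straight rail 34 mm high, 12 mm thick, from x = -150 mm to the hood, inner face y = +37 mm. Across the lane a lead-in plate, 30 mm high, runs from (-35, -71) to (0, -53) mm.
- hood_roof (a point): Middle of the front edge of the hood's roof, 109 mm above the bench, over the flap; axes as the hood's. Nothing of the hood stands in front of it (x below 0) but the fence and the lead-in plate.
- flap (a joint): Orange sprung flap, hinged along y at the top of the opening, 94 mm up; 82 mm long and wide, with a 40 mm wide, 42 mm high notch in its lower edge for the pipe. 0 hanging shut; grows (rad, to 1.5) swinging inward; springs shut with under 1 N at its edge. It rests at about 1.3 on the cast and drops once the cast's rear face is about 80 mm past the hinge.
- flag (a joint): Yellow flag pivoted in a slot of the roof, standing 40 mm above it (rad). 0 upright; the cast's nose starts to tip it 10 mm before the bumper; about 0.25 with the cast at the bumper. Above 0.13 the cast counts as home.
- bumper (a joint): Travel (m) of the rubber rear bumper inside the hood: 0 untouched, grows as the cast presses it; stiff spring, 2.5 N per mm; not to be pressed more than 8 mm (20 N). Its face (50 mm wide, 16 to 50 mm high) stands anywhere from x = 156 to 174 mm in the hood's frame, set per job and not measured: feel for it.
- cast_center (a point): Centre of the white plaster cylinder, 74 mm diameter, 70 mm long, lying (axis 37 mm up), 0.3 to 0.47 kg, slides with 2 to 3 N. Rolls easily under flat fingers on top or pushed below mid-height by leaning fingers; upright fingers at mid-height tend to jam it. Its x axis points from pipe to nose. Starts 50 to 100 mm on the robot's side of the lane's centre line, within 0.2 rad of the push-in direction.
- pipe_end (a point): Centre of the free end face of the cast's pipe (aluminium, 16 mm, sticking 166 mm out of its rear face), 201 mm behind cast_center on the axis. With the cast home it still stands 60 to 85 mm out of the hood's front.
- bowl: Bystander: yellow plaster-mixing bowl, 110 mm across, 50 mm high. Origin at its underside's centre.
- limb_a: Bystander: standing white plaster cast, 72 mm across, 100 mm high, with a square steel pipe sticking 60 mm up. Origin at its underside's centre.
- limb_b: Bystander: standing white plaster cast, 66 mm across, 85 mm high, with a square steel pipe sticking 50 mm up. Origin at its underside's centre.
- spatula: Bystander: spatula with a wooden handle, lying flat. Origin at its underside's centre.
- jar: Bystander: white jar with a blue cap, 70 mm across, 90 mm high. Origin at its underside's centre.
- block: Bystander: cork sanding block, 100 x 50 x 30 mm. Origin at its underside's centre.
- cup: Bystander: red plastic cup, 76 mm across, 85 mm high. Origin at its underside's centre.

How it is judged:
By the outcome, as a careful person would: the job done as asked, in the order asked, and still so for the second after the job is handed in, with the robot touching nothing.
It also fails if it takes over 58 s, if anything falls off the work surface, if the arm or the gripper's body presses on something with over 40 N, if the wrist force passes 120 N, or if a joint passes its speed limit or range.

## Working session

There is one attempt and no reset: what is moved stays moved. The work goes in short steps, Python scripts to look and compute and a tool call to move; the robot and the scene stay as the last step left them, time stands still between calls to the robot, and variables do not carry over. Pictures are saved under pics/ and viewed, about 8 in all and at most 12, crops included, and the job is handed in when it is done.

Besides the shell and the picture viewer there is one more tool, called after ">>>" as name(argument=value, ...) on one line, values as JSON. play_rows: Moves the arm, as the interface text tells. Its arguments: {"type":"object","properties":{"motion":{"type":"array"}},"required":["motion"]}

```bash
mkdir -p pics; cat > h.py <<'E'
import numpy as np, cv2
from bench import sense, read_camera, calibration, finish_job
def cal(n):
    c=calibration(n); return np.array(c["camera_matrix"]),np.array(c["pose"]),c
def proj(n,P,c=None):
    K,T,_=c or cal(n); p=np.linalg.inv(T)@np.r_[P,1]; v=K@np.array([p[0],-p[1],-p[2]]); return v[:2]/v[2]
def ray(n,uv,c=None):
    K,T,_=c or cal(n); d=np.linalg.inv(K)@np.array([uv[0],uv[1],1.]); d=T[:3,:3]@np.array([d[0],-d[1],-d[2]]); return T[:3,3],d/np.linalg.norm(d)
def onz(n,uv,z,c=None):
    o,d=ray(n,uv,c); return o+d*(z-o[2])/d[2]
def tri(n1,u1,n2,u2,c1=None,c2=None):
    A=np.zeros((3,3));b=np.zeros(3);L=[]
    for n,u,c in((n1,u1,c1),(n2,u2,c2)):
        o,d=ray(n,u,c);M=np.eye(3)-np.outer(d,d);A+=M;b+=M@o;L.append((o,M))
    p=np.linalg.solve(A,b); return p,[float(np.linalg.norm(M@(p-o))) for o,M in L]
def snap(n,f):
    im=read_camera(n); cv2.imwrite(f'pics/{f}.png',im[...,::-1]); return im
E
python3 - <<'E'
from h import *
for n in("top","side","wrist"):
    K,T,c=cal(n);print(n,K.round(1).tolist(),T.round(3).tolist(),[k for k in c])
ims=[snap(n,n+'0') for n in("top","side")]
print(sense())
E
```

```text
top [[397.8, 0.0, 276.5], [0.0, 397.8, 202.1], [0.0, 0.0, 1.0]] [[-0.029, 0.988, -0.15, 0.388], [-1.0, -0.028, 0.009, 0.102], [0.005, 0.15, 0.989, 1.407], [0.0, 0.0, 0.0, 1.0]] ['camera_matrix', 'pose']
side [[383.1, 0.0, 277.9], [0.0, 383.1, 209.7], [0.0, 0.0, 1.0]] [[0.995, 0.066, -0.077, 0.527], [-0.1, 0.776, -0.623, -0.626], [0.019, 0.628, 0.778, 0.965], [0.0, 0.0, 0.0, 1.0]] ['camera_matrix', 'pose']
wrist [[327.3, 0.0, 279.8], [0.0, 327.3, 209.4], [0.0, 0.0, 1.0]] [[0.298, -0.917, -0.267, 0.098], [0.955, 0.286, 0.084, 0.546], [-0.001, -0.28, 0.96, 0.373], [0.0, 0.0, 0.0, 1.0]] ['camera_matrix', 'pose']
{'t': 0.1, 'joint_pos': array([1.26799724e+00, 8.73731733e-02, 1.75181279e-01, 1.65979956e+00,
       2.83079025e-05, 1.57080835e+00]), 'qvel': array([ 0.00091431, -0.0019622 ,  0.00272215, -0.00018843,  0.00043037,
       -0.00023757]), 'joint_efforts': array([-9.51682637e-05, -5.21562052e+01,  4.65654230e+01,  1.59811793e-02,
       -3.49629113e-05,  3.18547927e-05]), 'position': array([0.16393326, 0.52477158, 0.23065504]), 'orientation': array([ 3.42580388e-04,  8.05668711e-01,  5.92366079e-01, -4.89820517e-04]), 'ft_force': array([ 0.60515649,  0.0115007 , -1.13333508]), 'torque': array([-0.06801127,  0.01948126, -0.01692913]), 'opening': 0.08535230611131893}
```

View pics/top0.png

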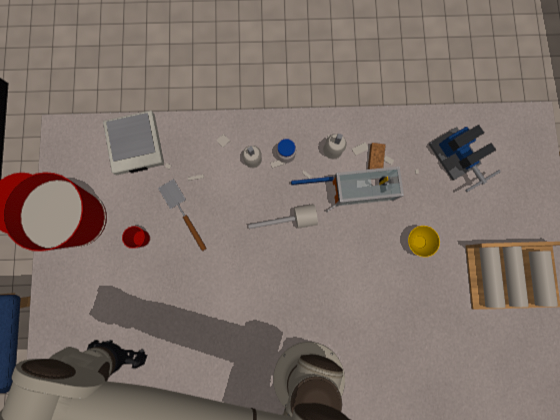

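View pics/side0.png

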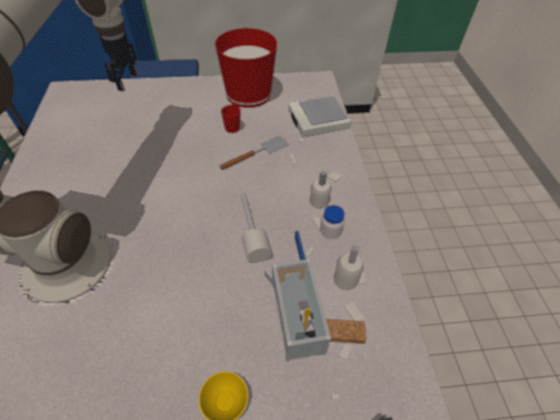

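Top view: the hood is at (333–400, 185), with its blue fence ending at (292, 182). The cast is at (306, 216), its pipe end at (249, 226). Push-in is about world −y. In the side view the cast is at (257, 245) and the hood at (300, 305).

```bash
python3 - <<'E'
from h import *
ct,cs=cal("top"),cal("side")
def blobs(n,lo,hi,amin=8):
    im=cv2.imread(f'pics/{n}0.png');h=cv2.cvtColor(im,cv2.COLOR_BGR2HSV);m=cv2.inRange(h,lo,hi)
    k,l,s,c=cv2.connectedComponentsWithStats(m)
    return [(s[i].tolist(),c[i].round(1).tolist()) for i in range(1,k) if s[i][4]>amin]
print('blue top',blobs('top',(100,120,60),(130,255,255),30)); print('blue side',blobs('side',(100,120,60),(130,255,255),30))
print('yel top',blobs('top',(18,150,100),(32,255,255)));print('yel side',blobs('side',(18,150,100),(32,255,255)))
for nm,uv,z in(('cast',(306,216),.074),('castL',(296,217),.05),('castR',(317,215),.05),('pipe',(248,226),.045),('fenceout',(291,182),.034),('fencein',(333,180),.034),('hood fl',(334,172),.109),('hood fr',(337,204),.109),('hood bl',(398,170),.109),('hood br',(401,199),.109)):
    print(nm,onz('top',uv,z,ct).round(3))
print('sidecast',onz('side',(257,240),.074,cs).round(3),'pipe',onz('side',(244,196),.045,cs).round(3))
E
```

```text
blue top [([449, 127, 19, 12, 69], [457.8, 132.7]), ([278, 139, 17, 17, 233], [285.9, 147.3]), ([457, 139, 19, 18, 112], [465.0, 148.4]), ([291, 177, 42, 7, 129], [311.8, 180.0]), ([0, 296, 15, 93, 976], [5.1, 336.5])]
blue side [([10, 0, 100, 126, 6184], [57.2, 56.9]), ([120, 0, 77, 77, 1467], [147.3, 44.1]), ([122, 66, 12, 12, 76], [126.3, 72.8]), ([7, 109, 13, 18, 53], [12.9, 117.1]), ([325, 206, 19, 17, 263], [333.7, 213.8]), ([296, 232, 8, 27, 81], [299.1, 245.4])]
yel top [([408, 226, 32, 31, 737], [422.7, 240.4])]
yel side [([304, 309, 6, 17, 52], [306.4, 315.6]), ([199, 372, 49, 48, 1944], [223.2, 396.5])]
cast [ 0.54  -0.008  0.074]
castL [0.54  0.024 0.05 ]
castR [ 0.545 -0.048  0.05 ]
pipe [0.515 0.19  0.045]
fenceout [0.667 0.036 0.034]
fencein [ 0.67  -0.112  0.034]
hood fl [ 0.681 -0.105  0.109]
hood fr [ 0.573 -0.109  0.109]
hood bl [ 0.682 -0.319  0.109]
hood br [ 0.584 -0.322  0.109]
sidecast [ 0.546 -0.017  0.074] pipe [0.517 0.175 0.045]
```

>>> play_rows(motion=[0, 0, -0.1, 24, -37, 2, -0.4, 0, 0, -0.1, 24, -37, 2, -0.4, 0, 0, -0.1, 24, -37, 2, -0.4, 0, 0, -0.1, 24, -37, 2, -0.4, 0, 0, -0.1, 24, -37, 2, -0.4])

```text
t: 0.6
position: [0.2845, 0.3384, 0.2411]
orientation: [0.0, 0.928, 0.373, -0.0]
ft_force: [0.2, -0.1, 0.3]
opening: 0.0256
```

>>> play_rows(motion=[0, 0, -0.1, 24, -37, 2, -0.4, 0, 0, -0.1, 24, -37, 2, -0.4, 0, 0, -0.1, 24, -37, 2, -0.4, 0, 0, -0.1, 24, -37, 2, -0.4, 0, 0, -0.1, 24, -37, 2, -0.4])

```text
t: 1.1
position: [0.4045, 0.1532, 0.2512]
orientation: [-0.0, 0.991, 0.132, -0.0]
ft_force: [1.4, 0.8, 0.1]
opening: 0.0257
```

>>> play_rows(motion=[0, 0, -0.1, 24, -37, 2, -0.4, 0, 0, -0.1, 24, -37, 2, -0.4, 0, 0, -0.068, 24, -37, 2, -0.4, 0, 0, 0, 0, 0, 0, -0.4, 0, 0, 0, 0, 0, 0, -0.4])

```text
t: 1.6
position: [0.4761, 0.0432, 0.2567]
orientation: [-0.0, 1.0, -0.001, -0.001]
ft_force: [-0.4, 0.2, -0.1]
opening: 0.0255
```

```bash
python3 - <<'E'
from h import *
import pickle
s=sense();print(s['t'],s['position'],s['orientation'],s['opening'],s['joint_pos'].round(3))
c=cal("wrist");snap("wrist","w1");pickle.dump(c,open('w1.pkl','wb'));print(c[1].round(3))
E
```

```text
1.6 [0.47609041 0.04317539 0.2567045 ] [-1.72553631e-05  9.99999335e-01 -9.31083434e-04 -6.80921244e-04] 0.025513427593959567 [ 0.09  -0.072  0.066  1.71   0.     1.663]
[[ 1.     0.001  0.001  0.478]
 [-0.001  0.96   0.279  0.114]
 [-0.001 -0.279  0.96   0.399]
 [ 0.     0.     0.     1.   ]]
```

View pics/w1.png

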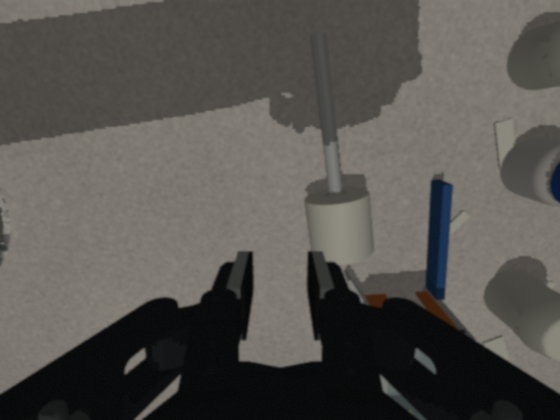

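Wrist view: the pipe runs from (319,36) to (335,190). The cast body spans columns 306–373, rows 185–255. The fence runs from (433,181) to (430,297), and the lead-in plate and orange flap are at the bottom right. The jaws lie along world x here, which suits the later pipe grip. I'll yaw +90° for the roll and use that as the second view.

>>> play_rows(motion=[0, 0, 0.143, -10, -8, 0, -0.4, 0, 0, 0.143, -10, -8, 0, -0.4, 0, 0, 0.143, -10, -8, 0, -0.4, 0, 0, 0.143, -10, 0, 0, -0.4, 0, 0, 0.143, -10, 0, 0, -0.4])

```text
t: 2.15
position: [0.425, 0.0211, 0.2574]
orientation: [-0.0, 0.935, 0.354, 0.0]
ft_force: [-0.8, 1.2, -0.2]
opening: 0.0256
```

>>> play_rows(motion=[0, 0, 0.143, 0, 0, 0, -0.4, 0, 0, 0.143, 0, 0, 0, -0.4, 0, 0, 0.143, 0, 0, 0, -0.4, 0, 0, 0.143, 0, 0, 0, -0.4, 0, 0, 0.143, 0, 0, 0, -0.4])

```text
t: 2.65
position: [0.4254, 0.0213, 0.2574]
orientation: [-0.0, 0.752, 0.659, 0.0]
ft_force: [0.2, 0.4, 0.1]
opening: 0.0254
```

>>> play_rows(motion=[0, 0, 0.143, 0, 0, 0, -0.4, 0, 0, 0, 0, 0, 0, -0.4, 0, 0, 0, 0, 0, 0, -0.4])

```text
t: 2.95
position: [0.4257, 0.0208, 0.2574]
orientation: [0.0, 0.707, 0.707, 0.0]
ft_force: [0.2, 0.3, 0.3]
opening: 0.0252
```

```bash
python3 - <<'E'
from h import *
import pickle
s=sense();print(s['t'],s['position'],s['orientation'],s['opening'],s['joint_pos'].round(3))
c=cal("wrist");snap("wrist","w2");pickle.dump(c,open('w2.pkl','wb'));print(c[1].round(3))
E
```

```text
2.95 [0.4256687 0.0207955 0.2573934] [6.61181807e-05 7.07161111e-01 7.07052433e-01 1.25705091e-04] 0.025211406161556697 [ 0.049 -0.195 -0.042  1.723  0.     0.049]
[[-0.    -0.96  -0.28   0.356]
 [ 1.    -0.    -0.001  0.021]
 [ 0.001 -0.28   0.96   0.4  ]
 [ 0.     0.     0.     1.   ]]
```

View pics/w2.png

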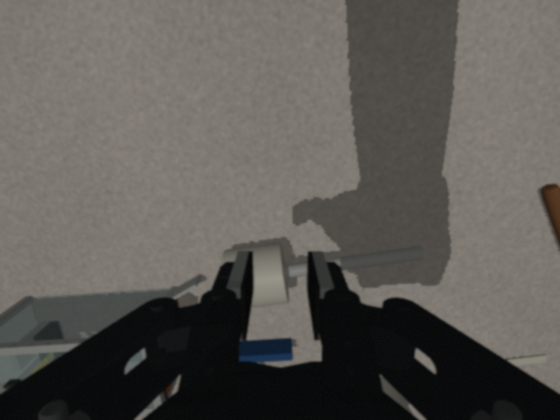

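Second view: the fence's inner top edge ends at (292,341), running along row ~340. The pipe end is at (422,252). The cast's rear face is at column 287 and its nose near 224.

```bash
python3 - <<'E'
from h import *
import pickle
c1,c2=[pickle.load(open(f'w{i}.pkl','rb')) for i in(1,2)]
for i in(1,2):
    im=cv2.imread(f'pics/w{i}.png');h=cv2.cvtColor(im,cv2.COLOR_BGR2HSV);m=cv2.inRange(h,(100,100,50),(130,255,255))
    k,l,s,c=cv2.connectedComponentsWithStats(m)
    for j in range(1,k):
        if s[j][4]>150:
            q=cv2.approxPolyDP(cv2.findContours((l==j).astype('uint8'),0,2)[0][0],3,True)[:,0].tolist();print(i,s[j].tolist(),q)
print('fence end',tri('',(433,181),'',(292,341),c1,c2)); print('w1 z34',onz('',(433,181),.034,c1),onz('',(429,297),.034,c1))
print('w2 z34',onz('',(292,341),.034,c2),onz('',(240,342),.034,c2))
print('pipe end',tri('',(319.5,36),'',(422,254),c1,c2),onz('',(319.5,36),.043,c1),onz('',(422,254),.040,c2))
# pipe line w1 (centre top), z45
print([onz('',u,.043,c1).round(4) for u in((319.5,36),(335,188))])
# cast rear top corners: w1 left/right silhouettes
im=cv2.imread('pics/w1.png');g=im.max(2)
for r in (200,215,230,245): print(r,g[r,296:384:2].tolist())
print(g[170:275:3,340].tolist())
im=cv2.imread('pics/w2.png');g=im.max(2)
for r in(260,275,290):print(r,g[r,250:296:2].tolist())
E
```

```text
1 [551, 165, 9, 37, 199] [[558, 165], [552, 175], [551, 190], [559, 201], [559, 177], [554, 173]]
1 [435, 183, 17, 116, 1089] [[445, 183], [441, 189], [437, 298], [443, 297], [451, 185]]
2 [239, 347, 53, 16, 464] [[290, 347], [286, 351], [276, 347], [275, 353], [243, 353], [239, 360], [290, 359]]
fence end (array([0.66042407, 0.03786178, 0.01305654]), [0.0005216424744598171, 0.000521642474459773])
w1 z34 [0.65088733 0.04160768 0.034     ] [ 0.6649669  -0.10674811  0.034     ]
w2 z34 [0.64350709 0.03729085 0.034     ] [ 0.64504596 -0.03134773  0.034     ]
pipe end (array([0.51611724, 0.18921692, 0.04174874]), [0.0009348991984637402, 0.0009348991984637599]) [0.51654597 0.18820659 0.043     ] [0.51636127 0.19081648 0.04      ]
[array([0.5165, 0.1882, 0.043 ]), array([0.5387, 0.0356, 0.043 ])]
200 [128, 127, 127, 126, 100, 75, 73, 73, 73, 73, 73, 74, 73, 73, 72, 72, 73, 73, 74, 74, 73, 74, 74, 74, 74, 74, 75, 77, 84, 95, 106, 116, 120, 118, 114, 109, 101, 111, 121, 123, 126, 128, 129, 128]
215 [130, 128, 124, 126, 125, 103, 97, 106, 112, 117, 122, 124, 128, 130, 132, 134, 136, 138, 140, 
[... 376 characters left out ...]
6, 128, 128, 111, 100, 109, 113, 120, 123, 127, 129, 132, 134, 136, 138, 140, 141, 142, 142, 142, 141, 141, 140, 138, 136, 135, 133, 130, 127, 124, 121, 116, 111, 104, 96, 118, 127, 123, 124, 125]
[97, 86, 88, 90, 93, 97, 99, 84, 71, 75, 74, 102, 143, 143, 143, 143, 143, 143, 143, 143, 143, 143, 143, 142, 143, 142, 142, 142, 142, 142, 141, 139, 101, 45, 19]
260 [11, 56, 114, 121, 121, 122, 122, 123, 123, 124, 124, 124, 125, 124, 124, 112, 76, 73, 80, 79, 79, 78, 81]
275 [9, 43, 120, 143, 143, 143, 143, 145, 144, 145, 145, 146, 145, 146, 146, 146, 126, 81, 75, 84, 110, 112, 109]
290 [7, 50, 121, 139, 139, 140, 140, 138, 138, 139, 139, 138, 138, 138, 138, 137, 137, 127, 86, 102, 125, 124, 122]
```

```bash
python3 - <<'E'
from h import *
import pickle
c1,c2=[pickle.load(open(f'w{i}.pkl','rb')) for i in(1,2)]
a=cv2.imread('pics/w1.png')[165:310,420:465];b=cv2.imread('pics/w2.png')[330:370,230:305]
a=cv2.resize(a,None,fx=4,fy=4,interpolation=2);b=cv2.resize(b,None,fx=4,fy=4,interpolation=2)
o=np.zeros((580,500,3),'uint8');o[:580,:180]=a;o[:160,190:490]=b;cv2.imwrite('pics/f.png',o)
for u1,u2 in (((441,183),(291,350)),((440,183),(291,349))):
  print(tri('',u1,'',u2,c1,c2),onz('',u1,.034,c1),onz('',u2,.034,c2))
# cast lateral: silhouettes left/right w1, per row; tangent-plane midline -> axis x at z=.037
for r,l,rr in((215,306,371),(230,309.5,372.5),(245,311.5,373.5)):
    o,dl=ray('',(l,r),c1);o,dr=ray('',(rr,r),c1)
    # in x-z section approx: bisector
    b=lambda d:d/np.hypot(d[0],d[2])
    m=b(dl)+b(dr);ang=np.arccos(np.dot(b(dl)[[0,2]],b(dr)[[0,2]]))/2
    t=(.037-o[2])/m[2];p=o+m*t;print('axis',p.round(4),'diam',(2*np.sin(ang)*np.hypot(*(p-o)[[0,2]])).round(4))
print('rear top',onz('',(340,203),.074,c1),'w2 rear top',onz('',(282,275),.074,c2))
print('tri rear top',tri('',(340,203),'',(282.5,275),c1,c2))
E
```

```text
(array([0.66571334, 0.03683833, 0.0237434 ]), [0.0004301781915219499, 0.0004301781915220532]) [0.66025988 0.03929006 0.034     ] [0.65764368 0.03610992 0.034     ]
(array([0.66485816, 0.03677113, 0.022933  ]), [0.00030988034423200093, 0.00030988034423193783]) [0.65912545 0.03929157 0.034     ] [0.65606012 0.03609444 0.034     ]
axis [0.5445 0.0024 0.037 ] diam 0.0736
axis [ 0.5484 -0.0161  0.037 ] diam 0.0722
axis [ 0.5511 -0.035   0.037 ] diam 0.0719
rear top [0.53925716 0.02670118 0.074     ] w2 rear top [0.52629366 0.02357586 0.074     ]
tri rear top (array([0.54213498, 0.02219222, 0.04813896]), [0.003014808339227296, 0.0030148083392272694])
```

View pics/f.png

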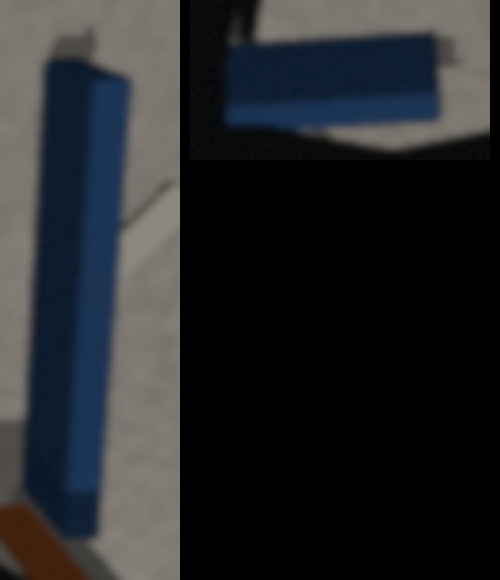

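Crop: the fence's inner top edge runs from (443,184.5) to (437,287.5) in view 1, and from (291.7,353.7) to (238.7,355.7) in view 2.

```bash
python3 - <<'E'
from h import *
import pickle
c1,c2=[pickle.load(open(f'w{i}.pkl','rb')) for i in(1,2)]
print(tri('',(443,184.5),'',(291.7,353.7),c1,c2))
A=onz('',(443,184.5),.034,c1);B=onz('',(437,287.5),.034,c1);C=onz('',(291.7,353.7),.034,c2);D=onz('',(238.7,355.7),.034,c2)
print(A,B,C,D,'yaw1',(B-A)[0]/(A-B)[1],'yaw2',(D-C)[0]/(C-D)[1],np.linalg.norm(B-A))
E
```

```text
(array([0.66283131, 0.03734339, 0.03443243]), [0.0003709229193543414, 0.0003709229193544291])
[0.6627669  0.03755267 0.034     ] [ 0.67326629 -0.09337697  0.034     ] [0.6635313  0.03710283 0.034     ] [ 0.6667098  -0.03382136  0.034     ] yaw1 0.0801911229726265 yaw2 0.04481545366056408 0.13134994305097406
```

>>> play_rows(motion=[0, 0, 0.149, 9, -11, -42, -0.4, 0.0217, -0.1437, 0, 9, -11, -42, -0.4, 0.0217, -0.1437, 0, 9, -11, -42, -0.4, 0.0217, -0.1437, 0, 8, -11, -42, -0.4, 0, 0, 0, 0, 0, -42, -0.4])

```text
t: 3.5
position: [0.4568, -0.0215, 0.0568]
orientation: [0.129, 0.64, 0.742, 0.151]
ft_force: [0.4, 0.5, -0.6]
opening: 0.0253
```

>>> play_rows(motion=[0, 0, 0, 0, 0, -30, -0.4, 0, 0, 0, 0, 0, 0, -0.4, 0, 0, 0, 0, 0, 0, -0.4])

```text
t: 3.8
position: [0.459, -0.0206, 0.0298]
orientation: [0.127, 0.64, 0.743, 0.149]
ft_force: [0.7, 0.8, 0.2]
opening: 0.0256
```

```bash
python3 - <<'E'
from h import *
s=sense();print(s);snap("wrist","w3")
E
```

```text
{'t': 3.8, 'joint_pos': array([-0.10664379, -0.53070884, -0.78515841,  0.93307259,  0.09956643,
       -0.2367668 ]), 'qvel': array([ 2.41214186e-03, -2.05463689e-03,  4.58324773e-02,  2.56669791e-03,
       -4.17738949e-05, -6.07846835e-03]), 'joint_efforts': array([-1.33001246e-01, -1.70714879e+01,  4.68274927e+01, -3.93950298e+00,
        2.78883018e-01,  3.37391300e-02]), 'position': array([ 0.45897418, -0.02064172,  0.02982057]), 'orientation': array([0.12738516, 0.63963636, 0.74316302, 0.14948937]), 'ft_force': array([0.66511743, 0.76128419, 0.15958115]), 'torque': array([-0.03407959,  0.31652304,  0.0047453 ]), 'opening': 0.025633171002694133}
```

View pics/w3.png

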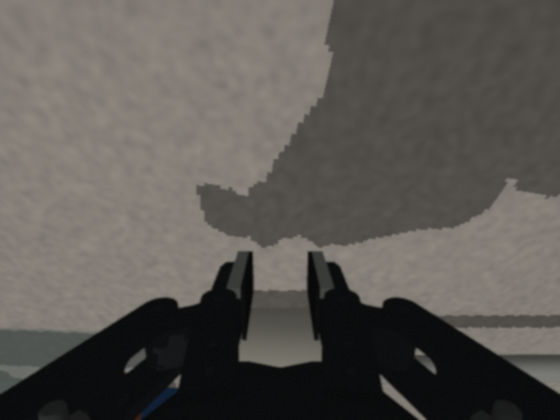

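View 3 shows the fingertips just in front of the cast, flanking row 250–340, with the pipe's edge off to the right at row ~365. It's clear to descend.

>>> play_rows(motion=[0, 0, 0, 0, 0, -10, -0.4, 0, 0, 0, 0, 0, -8, -0.4, 0, 0, 0, 0, 0, 0, -0.4])

```text
t: 4.15
position: [0.4582, -0.0207, 0.0098]
orientation: [0.127, 0.639, 0.744, 0.149]
ft_force: [-0.2, 0.1, -0.1]
opening: 0.0256
```

>>> play_rows(motion=[0, 0, 0, 10, 1.5, -1, -0.4, 0, 0, 0, 10, 1.5, -1, -0.4, 0, 0, 0, 10, 1.5, 0, -0.4, 0, 0, 0, 5, 0.7, 0, -0.4, 0, 0, 0, 5, 0.7, 0, -0.4])

```text
t: 4.65
position: [0.4991, -0.0149, 0.0089]
orientation: [0.127, 0.639, 0.744, 0.149]
ft_force: [0.1, 0.0, 1.1]
opening: 0.0256
```

>>> play_rows(motion=[0, 0, 0, 4, 0.6, 0, -0.4, 0, 0, 0, 4, 0.6, 0, -0.4, 0, 0, 0, 4, 0.6, 0, -0.4, 0, 0, 0, 4, 0.6, 0, -0.4, 0, 0, 0, 4, 0.6, 0, -0.4])

```text
t: 5.15
position: [0.5191, -0.0119, 0.0089]
orientation: [0.128, 0.639, 0.744, 0.149]
ft_force: [-0.0, -0.1, -0.5]
opening: 0.0257
```

```bash
python3 - <<'E'
from h import *
a=read_camera("top")[...,::-1];b=read_camera("side")[...,::-1]
o=np.hstack([cv2.resize(a[150:260,230:410],None,fx=2.2,fy=2.2,interpolation=2),cv2.resize(b[170:280,170:350],None,fx=2.2,fy=2.2,interpolation=2)])
cv2.imwrite('pics/m1.png',o)
E
```

```text
(no output)
```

View pics/m1.png

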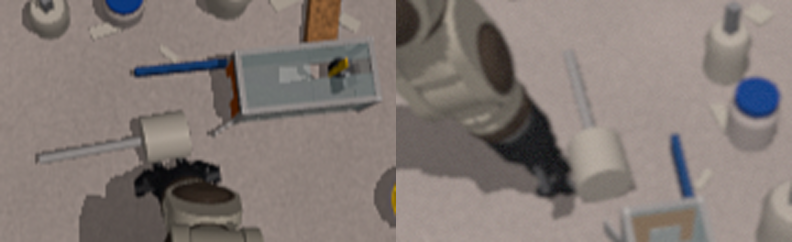

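The top crop shows the cast still parallel to the fingers and moved about 12 mm, with no force reading, so it's rolling freely. I'll continue while easing the yaw towards the lane's.

>>> play_rows(motion=[0, 0, -0.007, 5, 0.7, 0, -0.4, 0, 0, -0.007, 5, 0.7, 0, -0.4, 0, 0, -0.007, 5, 0.7, 0, -0.4, 0, 0, -0.007, 5, 0.6, 0, -0.4, 0, 0, -0.007, 5, 0.6, 0, -0.4])

```text
t: 5.75
position: [0.5442, -0.0085, 0.0089]
orientation: [0.13, 0.652, 0.732, 0.147]
ft_force: [-0.8, -0.2, 0.1]
opening: 0.0255
```

>>> play_rows(motion=[0, 0, -0.007, 5, 0.5, 0, -0.4, 0, 0, -0.007, 5, 0.5, 0, -0.4, 0, 0, -0.007, 5, 0.5, 0, -0.4, 0, 0, -0.007, 5, 0.5, 0, -0.4, 0, 0, -0.007, 5, 0.4, 0, -0.4])

```text
t: 6.25
position: [0.5692, -0.0062, 0.0088]
orientation: [0.133, 0.665, 0.721, 0.145]
ft_force: [-0.8, 0.3, 0.8]
opening: 0.0257
```

>>> play_rows(motion=[0, 0, -0.007, 4, 0.3, 0, -0.4, 0, 0, -0.007, 4, 0.3, 0, -0.4, 0, 0, 0, 2, 0, 0, -0.4, 0, 0, 0, 2, 0, 0, -0.4, 0, 0, 0, 0, 0, 0, -0.4])

```text
t: 6.75
position: [0.5809, -0.0057, 0.0089]
orientation: [0.134, 0.67, 0.716, 0.144]
ft_force: [0.5, 0.5, -0.0]
opening: 0.0254
```

```bash
python3 - <<'E'
from h import *
a=read_camera("top")[...,::-1];b=read_camera("side")[...,::-1]
cv2.imwrite('pics/t2.png',a);cv2.imwrite('pics/s2.png',b)
o=np.hstack([cv2.resize(a[150:260,230:410],None,fx=2.2,fy=2.2,interpolation=2),cv2.resize(b[170:280,170:350],None,fx=2.2,fy=2.2,interpolation=2)])
cv2.imwrite('pics/m2.png',o)
E
```

```text
(no output)
```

View pics/m2.png

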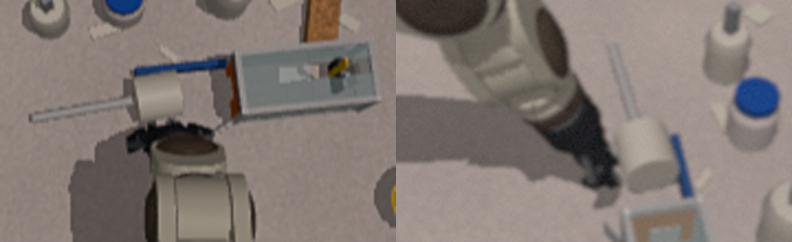

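The cast is nearly at the fence. Its pipe is still yawed about 0.06 rad against the fence, so I'll press on slowly and watch the force.

>>> play_rows(motion=[0, 0, 0, 2, 0.1, 0, -0.4, 0, 0, 0, 2, 0.1, 0, -0.4, 0, 0, 0, 2, 0.1, 0, -0.4, 0, 0, 0, 1, 0, 0, -0.4, 0, 0, 0, 0, 0, 0, -0.4])

```text
t: 7.35
position: [0.5869, -0.005, 0.008]
orientation: [0.133, 0.67, 0.716, 0.143]
ft_force: [-3.7, 2.0, -1.6]
opening: 0.0257
```

>>> play_rows(motion=[0, 0, 0, 1, 0, 0, -0.4, 0, 0, 0, 1, 0, 0, -0.4, 0, 0, 0, 0, 0, 0, -0.4])

```text
t: 7.65
position: [0.5877, -0.0049, 0.0071]
orientation: [0.132, 0.67, 0.717, 0.142]
ft_force: [-11.5, 2.2, 1.2]
opening: 0.0256
```

```bash
python3 - <<'E'
from h import *
a=read_camera("top");b=read_camera("side");cv2.imwrite('pics/t3.png',a[...,::-1]);cv2.imwrite('pics/s3.png',b[...,::-1])
# pipe lines: top & fence line
g=a.max(2).astype(int)
for u in (250,260,270,280,288): print(u,g[192:212,u].tolist())
h=cv2.cvtColor(a,cv2.COLOR_RGB2HSV);m=cv2.inRange(h,(100,120,50),(130,255,255))
p=[(u,np.nonzero(m[165:195,u])[0].mean()+165) for u in range(292,332,4)];print(np.polyfit(*zip(*p),1))
E
```

```text
250 [151, 150, 144, 121, 109, 136, 141, 124, 131, 149, 148, 149, 148, 147, 142, 140, 145, 148, 148, 147]
260 [144, 148, 129, 111, 137, 141, 121, 126, 143, 141, 142, 144, 143, 143, 144, 146, 142, 140, 141, 148]
270 [142, 122, 111, 137, 141, 120, 124, 144, 147, 144, 143, 142, 140, 141, 141, 144, 145, 141, 139, 142]
280 [123, 110, 137, 141, 126, 129, 139, 142, 145, 141, 140, 141, 142, 140, 140, 141, 141, 123, 90, 87]
288 [108, 140, 145, 127, 103, 89, 88, 90, 95, 119, 144, 148, 146, 124, 93, 89, 78, 44, 18, 12]
[-7.12121212e-02  2.02075758e+02]
```

The contact force of 11 N comes at the predicted fence distance. I'll back off gently, then take the gripping orientation over the pipe and look.

>>> play_rows(motion=[0, 0, 0, -2, 0, 0, -0.4, 0, 0, 0, -2, 0, 0, -0.4, 0, 0, 0, -4, 0, 1, -0.4, 0, 0, 0, -10, 0, 2, -0.4, 0, 0, 0, -20, 0, 10, -0.4])

```text
t: 8.25
position: [0.551, -0.0054, 0.0213]
orientation: [0.133, 0.67, 0.716, 0.143]
ft_force: [-0.4, 0.2, -0.3]
opening: 0.0255
```

>>> play_rows(motion=[0, 0, 0, -10, 0, 45, -0.4, -0.0087, 0.13, 0, 0, 5, 45, -0.4, -0.0087, 0.13, 0, 5, 10, 45, -0.4, -0.0087, 0.13, 0, 5, 15, 45, -0.4, 0, 0, -0.143, 10, 10, 45, -0.4])

```text
t: 8.75
position: [0.5606, 0.0281, 0.2192]
orientation: [0.028, 0.734, 0.678, 0.027]
ft_force: [0.7, 0.1, -0.5]
opening: 0.0255
```

>>> play_rows(motion=[0, 0, -0.143, 15, 10, 0, -0.4, 0, 0, -0.143, 15, 10, 0, -0.4, 0, 0, -0.143, 10, 10, 0, -0.4, 0, 0, -0.143, 0, 10, 0, -0.4, 0, 0, -0.143, 0, 10, 0, -0.4])

```text
t: 9.25
position: [0.6004, 0.0783, 0.2196]
orientation: [0.039, 0.925, 0.377, 0.017]
ft_force: [-0.3, -0.3, 0.1]
opening: 0.0258
```

>>> play_rows(motion=[0, 0, -0.143, 0, 10, 0, -0.2, 0, 0, -0.143, 0, 0, 0, -0.2, 0, 0, -0.143, 0, 0, 0, -0.2, 0, 0, -0.143, 0, 0, 0, -0.2, 0, 0, -0.143, 0, 0, 0, -0.2])

```text
t: 9.75
position: [0.6002, 0.0879, 0.2199]
orientation: [0.042, 0.999, 0.029, 0.003]
ft_force: [0.2, 0.2, -0.2]
opening: 0.0339
```

>>> play_rows(motion=[0, 0, 0, 0, 0, 0, -0.2, 0, 0, 0, 0, 0, 0, -0.2])

```text
t: 9.95
position: [0.6005, 0.0879, 0.2196]
orientation: [0.042, 0.999, 0.034, 0.003]
ft_force: [0.4, -0.1, -0.4]
opening: 0.0339
```

```bash
python3 - <<'E'
from h import *
import pickle
s=sense();print(s['t'],s['position'],s['orientation'],s['opening'],s['joint_pos'].round(3),s['ft_force'])
c=cal("wrist");snap("wrist","w4");pickle.dump(c,open('w4.pkl','wb'))
E
```

```text
9.95 [0.60052493 0.08785088 0.21961571] [0.04204095 0.99853568 0.03391512 0.00297137] 0.03392649132611351 [ 0.185  0.229  0.311  1.66  -0.084  1.688] [ 0.41760835 -0.08849821 -0.4023051 ]
```

View pics/w4.png

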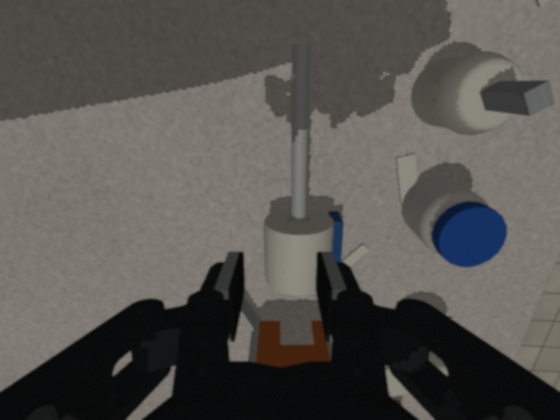

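View 4: the cast lies against the blue fence (cast right edge ~332, fence 330–342). The pipe is straight down the lane from (301,42) to (299,215), with the orange flap ahead at (290,345). Limb and jar are off to the right.

```bash
python3 - <<'E'
from h import *
import pickle
c=pickle.load(open('w4.pkl','rb'));ct=cal('top')
im=cv2.imread('pics/w4.png');g=im.max(2).astype(int)
for r in (46,60,80,110,150,190): print(r,g[r,286:316].tolist())
print(g[30:52,301].tolist())
for r in(235,260): print(r,g[r,258:346:2].tolist())
for uv in((252,158),(286,147)):print(onz('top',uv,.08,ct))
print('limb pipe top w4',onz('',(540,97),.135,c),onz('',(540,97),.16,c))
E
```

```text
46 [78, 78, 80, 79, 78, 75, 70, 68, 68, 69, 70, 72, 74, 75, 77, 78, 77, 77, 74, 74, 73, 71, 70, 69, 74, 78, 81, 81, 80, 80]
60 [79, 79, 77, 77, 77, 76, 71, 68, 68, 69, 71, 72, 74, 76, 77, 77, 77, 76, 75, 74, 72, 71, 69, 70, 74, 79, 78, 79, 77, 78]
80 [105, 96, 93, 90, 83, 79, 78, 75, 71, 70, 71, 73, 74, 76, 76, 77, 76, 76, 74, 73, 72, 70, 69, 72, 76, 79, 80, 79, 78, 78]
110 [79, 78, 77, 75, 75, 71, 68, 67, 69, 70, 73, 73, 75, 75, 76, 76, 75, 75, 74, 72, 71, 70, 71, 76, 79, 81, 85, 94, 106, 117]
150 [126, 125, 124, 123, 117, 106, 99, 101, 106, 110, 116, 120, 123, 124, 123, 120, 116, 112, 107, 99, 90, 81, 79, 87, 104, 114, 117, 120, 123, 127]
190 [129, 127, 125, 123, 117, 106, 100, 103, 108, 112, 118, 122, 123, 123, 120, 117, 113, 108, 101, 91, 81, 77, 82, 96, 113, 122, 125, 125, 125, 123]
[78, 78, 77, 76, 76, 77, 78, 77, 80, 79, 79, 78, 79, 78, 78, 78, 78, 78, 78, 77, 77, 78]
235 [129, 128, 123, 103, 101, 109, 114, 119, 122, 126, 128, 130, 131, 133, 132, 131, 130, 129, 127, 123, 122, 122, 126, 125, 125, 126, 127, 129, 129, 129, 127, 124, 121, 118, 113, 107, 99, 81, 84, 86, 85, 84, 89, 121]
260 [122, 122, 123, 111, 102, 109, 115, 120, 124, 127, 130, 132, 133, 136, 137, 139, 140, 140, 142, 141, 141, 140, 139, 137, 137, 135, 134, 132, 129, 89, 20, 8, 16, 44, 54, 54, 54, 55, 58, 77, 83, 78, 90, 122]
[0.7448831 0.1695576 0.08     ]
[0.78062519 0.05165588 0.08      ]
limb pipe top w4 [0.76323529 0.17396742 0.135     ] [0.74426261 0.17356588 0.16      ]
```

```bash
python3 - <<'E'
from h import *
import pickle
c=pickle.load(open('w4.pkl','rb'))
P=[onz('',u,.037,c) for u in((300.7,46),(300.6,60),(299,150),(298.6,190))]
for p in P:print(p.round(4))
d=P[-1]-P[0];print('pipe yaw',-d[0]/d[1])
print('pipe end rows 36..42',[onz('',(300.7,r),.045,c)[1].round(4) for r in(36,38,40,42)])
r=cv2.imread('pics/w4.png')[25:60,301].astype(int).sum(1);print(r.tolist())
print('rear face top',onz('',(298,230),.074,c))
E
```

```text
[0.6131 0.2025 0.037 ]
[0.6141 0.1914 0.037 ]
[0.6198 0.1116 0.037 ]
[0.623  0.0709 0.037 ]
pipe yaw 0.07523237213732747
pipe end rows 36..42 [np.float64(0.2093), np.float64(0.2078), np.float64(0.2063), np.float64(0.2048)]
[227, 225, 227, 224, 224, 223, 223, 219, 219, 218, 221, 223, 221, 229, 226, 226, 223, 227, 228, 229, 230, 230, 230, 230, 228, 228, 230, 228, 228, 230, 230, 228, 230, 228, 228]
rear face top [0.62282051 0.04298577 0.074     ]
```

>>> play_rows(motion=[0, 0, 0, 4.4, 35, -10, -0.2, 0, 0, 0, 4.4, 35, -10, -0.2, 0, 0, 0, 4.4, 34.5, -20, -0.2, 0, 0, 0, 0, 0, -35, -0.2, 0, 0, 0, 0, 0, -35, -0.2])

```text
t: 10.5
position: [0.6139, 0.1937, 0.1085]
orientation: [0.042, 0.999, 0.034, 0.003]
ft_force: [0.2, -0.1, -0.3]
opening: 0.0341
```

>>> play_rows(motion=[0, 0, 0, 0, 0, -30, -0.2, 0, 0, 0, 0, 0, 0, -0.2])

```text
t: 10.7
position: [0.6114, 0.1917, 0.0748]
orientation: [0.043, 0.999, 0.033, -0.001]
ft_force: [0.0, 0.0, -0.5]
opening: 0.0338
```

```bash
python3 - <<'E'
from h import *
s=sense();print(s['position'],s['orientation'],s['opening'])
im=snap("wrist","w5");c=cal("wrist")
for P in((.6138,.194,.037),(.615,.178,.037),(.6128,.206,.037)):print(proj('wrist',np.array(P),c).round(1))
E
```

```text
[0.61142827 0.19171125 0.07481325] [ 4.30932077e-02  9.98513056e-01  3.33807818e-02 -6.12784012e-04] 0.03377481013473338
[279.6 229.5]
[279.8 253.5]
[279.2 210.6]
```

View pics/w5.png

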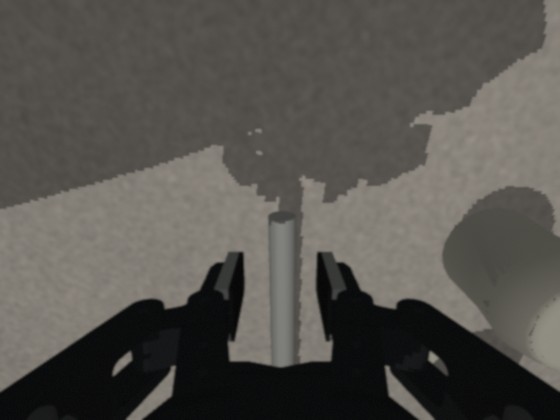

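The pipe sits between the jaws at columns 269–295, its end at row ~215, about 1.5 mm to +x of plan. I'll correct that, descend and close.

>>> play_rows(motion=[0, 0, 0, 1.5, 0, -28, -0.2, 0, 0, 0, 1.5, 0, -20, -0.2, 0, 0, 0, 0, 0, -8, -0.2, 0, 0, 0, 0, 0, 0, -0.2])

```text
t: 11.15
position: [0.6171, 0.1924, 0.0241]
orientation: [0.042, 0.999, 0.032, 0.003]
ft_force: [0.4, 0.7, -0.0]
opening: 0.0346
```

>>> play_rows(motion=[0, 0, 0, -2.5, 0, -5, -0.3, 0, 0, 0, 0, 0, 0, -0.5, 0, 0, 0, 0, 0, 0, -0.6])

```text
t: 11.45
position: [0.6147, 0.1926, 0.0193]
orientation: [0.042, 0.999, 0.032, 0.003]
ft_force: [-0.1, 0.6, 0.0]
opening: 0.017
```

```bash
python3 - <<'E'
from h import *
s=sense();print(s['position'],s['orientation'],s['opening'])
im=snap("wrist","w6");g=im.max(2)
for r in(225,240,255,290):print(r,g[r,224:340:2].tolist())
E
```

```text
[0.61469034 0.19258824 0.01929872] [0.0419053  0.99860546 0.03194072 0.00329864] 0.017004529494449652
225 [92, 92, 91, 92, 92, 93, 94, 94, 95, 94, 93, 92, 91, 90, 91, 92, 94, 94, 94, 94, 93, 93, 94, 95, 97, 96, 95, 93, 92, 92, 92, 92, 92, 92, 91, 91, 91, 94, 95, 95, 95, 94, 93, 93, 94, 93, 93, 92, 92, 92, 93, 94, 94, 95, 95, 93, 92, 93]
240 [147, 137, 116, 112, 111, 111, 113, 113, 123, 146, 150, 150, 141, 103, 96, 95, 96, 96, 96, 95, 96, 96, 95, 94, 93, 93, 94, 94, 94, 93, 95, 94, 94, 94, 92, 90, 89, 89, 89, 90, 91, 92, 92, 92, 91, 90, 89, 89, 89, 90, 91, 91, 92, 92, 92, 91, 92, 104]
255 [141, 140, 140, 143, 145, 149, 150, 152, 154, 154, 147, 103, 66, 65, 63, 64, 57, 24, 19, 73, 94, 94, 95, 97, 97, 97, 98, 96, 95, 94, 93, 93, 93, 92, 92, 91, 90, 60, 15, 30, 60, 64, 63, 63, 64, 81, 99, 134, 146, 146, 146, 146, 146, 146, 148, 149, 151, 149]
290 [15, 15, 16, 12, 14, 15, 16, 14, 16, 20, 34, 58, 73, 74, 50, 16, 12, 16, 59, 77, 80, 82, 82, 86, 87, 87, 87, 87, 88, 89, 87, 87, 87, 85, 83, 80, 73, 45, 12, 10, 13, 20, 58, 75, 72, 55, 30, 20, 15, 16, 15, 16, 13, 15, 13, 15, 18, 56]
```

>>> play_rows(motion=[0, 0, 0, 0, 0, 0, -1, 0, 0, 0, 0, 0, 0, -1, 0, 0, 0, 0, 0, 0, -1])

```text
t: 11.8
position: [0.6146, 0.1927, 0.0186]
orientation: [0.042, 0.999, 0.032, 0.003]
ft_force: [0.6, 1.2, 1.8]
opening: 0.0136
```

>>> play_rows(motion=[0, 0, 0, 0.2, -3, 0, -1, 0, 0, 0, 0.3, -4, 0, -1, 0, 0, 0, 0.3, -4, 0, -1, 0, 0, 0, 0.3, -4, 0, -1, 0, 0, 0, 0.3, -5, 0, -1])

```text
t: 12.3
position: [0.6158, 0.172, 0.0183]
orientation: [0.042, 0.999, 0.032, 0.003]
ft_force: [-0.5, 2.8, 1.1]
opening: 0.0139
```

>>> play_rows(motion=[0, 0, 0, 0.36, -5, 0, -1, 0, 0, 0, 0.36, -5, 0, -1, 0, 0, 0, 0.36, -5, 0, -1, 0, 0, 0, 0.36, -5, 0, -1, 0, 0, 0, 0.36, -5, 0, -1])

```text
t: 12.8
position: [0.6176, 0.147, 0.0183]
orientation: [0.042, 0.999, 0.032, 0.003]
ft_force: [-0.7, 2.2, 1.6]
opening: 0.0143
```

>>> play_rows(motion=[0, 0, 0, 0.36, -5, 0, -1, 0, 0, 0, 0.36, -5, 0, -1, 0, 0, 0, 0.36, -5, 0, -1, 0, 0, 0, 0.36, -5, 0, -1, 0, 0, 0, 0.36, -5, 0, -1])

```text
t: 13.3
position: [0.6194, 0.122, 0.0183]
orientation: [0.042, 0.999, 0.032, 0.003]
ft_force: [-0.7, 3.0, 1.9]
opening: 0.0138
```

```bash
python3 - <<'E'
from h import *
a=read_camera("top")[...,::-1];b=read_camera("side")[...,::-1]
o=np.hstack([cv2.resize(a[150:230,250:420],None,fx=2.3,fy=2.3,interpolation=2),cv2.resize(b[190:270,220:390],None,fx=2.3,fy=2.3,interpolation=2)])
o=np.vstack([o,cv2.resize(snap("wrist","w7")[200:420,:,::-1],(o.shape[1],300))])
cv2.imwrite('pics/m3.png',o);print(sense()['torque'])
E
```

```text
[-0.29409549 -0.0834696   0.00419081]
```

View pics/m3.png

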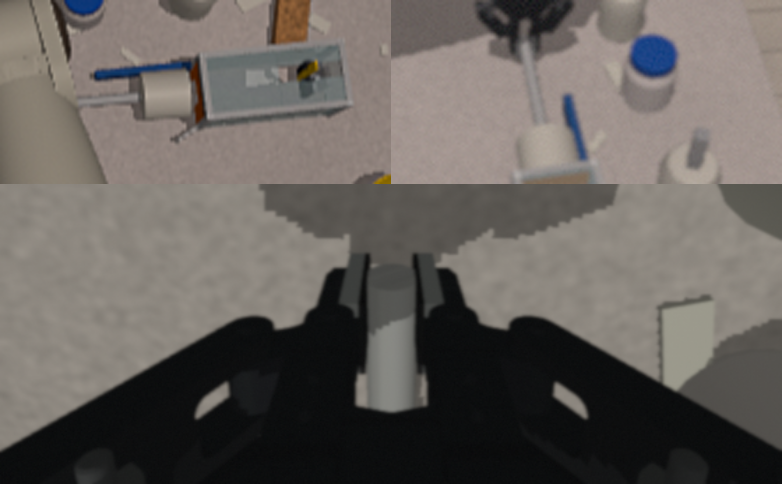

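The cast is sliding straight along the fence with its nose just before the flap. Pipe well held, friction about 3 N, lateral force under 1 N. I'll push on through the flap.

>>> play_rows(motion=[0, 0, 0, 0.36, -5, 0, -1, 0, 0, 0, 0.36, -5, 0, -1, 0, 0, 0, 0.36, -5, 0, -1, 0, 0, 0, 0.36, -5, 0, -1, 0, 0, 0, 0.36, -5, 0, -1])

```text
t: 13.95
position: [0.6212, 0.0972, 0.0183]
orientation: [0.042, 0.999, 0.032, 0.003]
ft_force: [0.2, 3.6, 1.1]
opening: 0.0141
```

>>> play_rows(motion=[0, 0, 0, 0.36, -5, 0, -1, 0, 0, 0, 0.36, -5, 0, -1, 0, 0, 0, 0.36, -5, 0, -1, 0, 0, 0, 0.36, -5, 0, -1, 0, 0, 0, 0.36, -5, 0, -1])

```text
t: 14.45
position: [0.6231, 0.072, 0.0184]
orientation: [0.042, 0.999, 0.032, 0.003]
ft_force: [0.1, 3.6, 1.9]
opening: 0.0142
```

>>> play_rows(motion=[0, 0, 0, 0.36, -5, 0, -1, 0, 0, 0, 0.36, -5, 0, -1, 0, 0, 0, 0.36, -5, 0, -1, 0, 0, 0, 0.36, -5, 0, -1, 0, 0, 0, 0.36, -5, 0, -1])

```text
t: 14.95
position: [0.6249, 0.047, 0.0183]
orientation: [0.042, 0.999, 0.032, 0.003]
ft_force: [0.4, 3.9, 1.7]
opening: 0.0138
```

>>> play_rows(motion=[0, 0, 0, 0.36, -5, 0, -1, 0, 0, 0, 0.36, -5, 0, -1, 0, 0, 0, 0.36, -5, 0, -1, 0, 0, 0, 0.36, -5, 0, -1, 0, 0, 0, 0.36, -5, 0, -1])

```text
t: 15.45
position: [0.6266, 0.022, 0.0183]
orientation: [0.042, 0.999, 0.032, 0.003]
ft_force: [0.7, 3.1, 1.7]
opening: 0.0137
```

>>> play_rows(motion=[0, 0, 0, 0.36, -5, 0, -1, 0, 0, 0, 0.36, -5, 0, -1, 0, 0, 0, 0.36, -5, 0, -1, 0, 0, 0, 0.36, -5, 0, -1, 0, 0, 0, 0.36, -5, 0, -1])

```text
t: 15.95
position: [0.6284, -0.0029, 0.0183]
orientation: [0.042, 0.999, 0.032, 0.003]
ft_force: [-0.1, 3.5, 1.6]
opening: 0.0143
```

>>> play_rows(motion=[0, 0, 0, 0.36, -5, 0, -1, 0, 0, 0, 0.36, -5, 0, -1, 0, 0, 0, 0.36, -5, 0, -1])

```text
t: 16.25
position: [0.6295, -0.018, 0.0183]
orientation: [0.042, 0.999, 0.032, 0.003]
ft_force: [0.1, 3.1, 2.6]
opening: 0.0139
```

>>> play_rows(motion=[0, 0, 0, 0.3, -4, 0, -1, 0, 0, 0, 0.3, -4, 0, -1, 0, 0, 0, 0.2, -3, 0, -1, 0, 0, 0, 0.2, -3, 0, -1, 0, 0, 0, 0.2, -3, 0, -1])

```text
t: 16.75
position: [0.6307, -0.0347, 0.0183]
orientation: [0.042, 0.999, 0.032, 0.003]
ft_force: [0.4, 3.4, 2.0]
opening: 0.0144
```

>>> play_rows(motion=[0, 0, 0, 0.14, -2, 0, -1, 0, 0, 0, 0.14, -2, 0, -1, 0, 0, 0, 0.14, -2, 0, -1])

```text
t: 17.05
position: [0.6311, -0.0407, 0.0183]
orientation: [0.042, 0.999, 0.032, 0.003]
ft_force: [-0.4, 2.2, 0.6]
opening: 0.0141
```

```bash
python3 - <<'E'
from h import *
im=snap("top","t5");b=snap("side","s5")
for n,i in(('top',im),('side',b)):
    h=cv2.cvtColor(i,cv2.COLOR_RGB2HSV)
    m=cv2.inRange(h,(18,150,80),(32,255,255));k,l,s,c=cv2.connectedComponentsWithStats(m);print(n,'yel',[(s[j].tolist(),c[j].round(1).tolist()) for j in range(1,k) if s[j][4]>4])
    m=cv2.inRange(h,(4,150,60),(14,255,255));k,l,s,c=cv2.connectedComponentsWithStats(m);print(n,'or',[(s[j].tolist()) for j in range(1,k) if s[j][4]>8])
E
```

```text
top yel [([381, 177, 7, 6, 19], [384.8, 179.6]), ([408, 226, 32, 31, 792], [423.5, 240.9])]
top or [[369, 143, 16, 25, 323], [183, 216, 23, 34, 163]]
side yel [([304, 309, 6, 17, 52], [306.5, 315.6]), ([199, 372, 49, 48, 1943], [223.2, 396.5])]
side or [[221, 155, 25, 13, 64]]
```

Flag not tipped yet. I'll creep on in small steps, watching the force.

>>> play_rows(motion=[0, 0, 0, 0.14, -2, 0, -1, 0, 0, 0, 0.14, -2, 0, -1, 0, 0, 0, 0, 0, 0, -1])

```text
t: 17.45
position: [0.6314, -0.0449, 0.0183]
orientation: [0.042, 0.999, 0.032, 0.003]
ft_force: [0.6, 0.9, 1.2]
opening: 0.0142
```

>>> play_rows(motion=[0, 0, 0, 0.14, -2, 0, -1, 0, 0, 0, 0.14, -2, 0, -1, 0, 0, 0, 0, 0, 0, -1])

```text
t: 17.75
position: [0.6317, -0.0489, 0.0183]
orientation: [0.042, 0.999, 0.032, 0.003]
ft_force: [0.6, 0.9, 0.6]
opening: 0.0139
```

```bash
cat > fl.py <<'E'
from h import *
b=read_camera("side");h=cv2.cvtColor(b,cv2.COLOR_RGB2HSV)
m=cv2.inRange(h,(18,150,80),(32,255,255));k,l,s,c=cv2.connectedComponentsWithStats(m);print('yel',[(s[j].tolist(),c[j].round(1).tolist()) for j in range(1,k) if s[j][4]>4]);q=sense();print(q['position'],q['ft_force'])
E
python3 fl.py
```

```text
yel [([305, 307, 5, 24, 66], [306.3, 316.0]), ([199, 372, 49, 48, 1946], [223.2, 396.5])]
[ 0.63169031 -0.04886175  0.01829988] [0.38153338 0.16883257 1.15660143]
```

The flag is starting to tip, so the bumper is within 10 mm.

>>> play_rows(motion=[0, 0, 0, 0.1, -1.5, 0, -1, 0, 0, 0, 0.1, -1.5, 0, -1, 0, 0, 0, 0, 0, 0, -1])

```text
t: 18.1
position: [0.6319, -0.0518, 0.0183]
orientation: [0.042, 0.999, 0.032, 0.003]
ft_force: [0.8, 2.0, 0.2]
opening: 0.0138
```

>>> play_rows(motion=[0, 0, 0, 0.07, -1, 0, -1, 0, 0, 0, 0.07, -1, 0, -1, 0, 0, 0, 0, 0, 0, -1])

```text
t: 18.4
position: [0.632, -0.0535, 0.0183]
orientation: [0.042, 0.999, 0.032, 0.003]
ft_force: [-0.5, 3.3, 2.2]
opening: 0.0142
```

```bash
python3 fl.py
```

```text
yel [([305, 305, 5, 29, 87], [306.4, 316.9]), ([199, 372, 49, 48, 1946], [223.2, 396.5])]
[ 0.63198311 -0.05347465  0.0183019 ] [-1.29330564  3.07767575  0.64418195]
```

>>> play_rows(motion=[0, 0, 0, 0.07, -1, 0, -1, 0, 0, 0, 0, 0, 0, -1])

```text
t: 18.65
position: [0.632, -0.0542, 0.0183]
orientation: [0.042, 0.999, 0.032, 0.003]
ft_force: [-0.4, 5.0, 2.6]
opening: 0.014
```

>>> play_rows(motion=[0, 0, 0, 0.07, -1, 0, -1, 0, 0, 0, 0, 0, 0, -1])

```text
t: 18.85
position: [0.632, -0.0549, 0.0183]
orientation: [0.041, 0.999, 0.032, 0.003]
ft_force: [-1.2, 6.3, 1.0]
opening: 0.014
```

```bash
python3 fl.py
```

```text
yel [([305, 304, 4, 30, 84], [306.5, 316.3]), ([199, 372, 49, 48, 1946], [223.2, 396.5])]
[ 0.63203754 -0.0548932   0.01827719] [-1.23734274  6.26266688  2.21848016]
```

The bumper is met gently: force rises about 2 N/mm, to 6 N. Releasing with a limited opening to stay clear of the fence, then up and away.

>>> play_rows(motion=[0, 0, 0, 0, 0, 0, -0.55, 0, 0, 0, 0, 0, 0, -0.35, 0, 0, 0, 0, 0, 0, -0.35, 0, 0, 0, 0, 0, 0, -0.35])

```text
t: 19.3
position: [0.6321, -0.0559, 0.0182]
orientation: [0.042, 0.999, 0.032, 0.003]
ft_force: [-0.4, 0.1, 0.0]
opening: 0.0279
```

```bash
python3 fl.py; python3 - <<'E'
from h import *
im=snap("wrist","w8");g=im.max(2)
for r in(245,255,270,290):print(r,g[r,224:340:3].tolist())
E
```

```text
yel [([305, 305, 5, 29, 86], [306.4, 316.9]), ([199, 372, 49, 48, 1946], [223.2, 396.5])]
[ 0.63210125 -0.05580581  0.01825109] [ 0.38607323 -0.44345008  0.16927138]
245 [149, 145, 145, 145, 139, 95, 96, 94, 94, 93, 92, 92, 95, 95, 107, 144, 101, 93, 93, 91, 91, 95, 95, 94, 94, 96, 146, 152, 147, 137, 93, 94, 94, 94, 94, 95, 95, 96, 95]
255 [155, 153, 154, 135, 69, 67, 66, 44, 16, 78, 95, 96, 99, 136, 142, 124, 111, 87, 83, 85, 88, 89, 90, 92, 94, 94, 105, 144, 136, 32, 33, 65, 66, 67, 109, 143, 148, 153, 154]
270 [15, 20, 62, 67, 67, 66, 29, 12, 13, 120, 148, 88, 79, 78, 77, 76, 76, 78, 78, 78, 79, 78, 81, 80, 95, 99, 146, 153, 139, 22, 12, 22, 63, 66, 67, 65, 29, 16, 16]
290 [20, 34, 67, 80, 71, 19, 14, 11, 14, 112, 147, 100, 83, 85, 88, 91, 91, 91, 92, 92, 91, 88, 85, 82, 100, 99, 133, 152, 134, 20, 11, 11, 17, 61, 78, 70, 42, 22, 18]
```

Force is zero and the fingers are clear on both sides. Lifting straight up, then back.

>>> play_rows(motion=[0, 0, 0, 0, 0, 10, -0.35, 0, 0, 0, 0, 0, 20, -0.35, 0, 0, 0, 0, 0, 35, -0.35, 0, 0, 0, 0, 5, 40, -0.35, 0, 0, 0, 0, 15, 40, -0.35])

```text
t: 19.9
position: [0.6318, -0.0363, 0.1655]
orientation: [0.042, 0.999, 0.031, 0.003]
ft_force: [0.4, -0.1, 0.5]
opening: 0.0276
```

>>> play_rows(motion=[0, 0, 0, -25, 25, 30, -0.35, 0, 0, 0, -30, 30, 20, -0.35, 0, 0, 0, -30, 30, 0, -0.35, 0, 0, 0, -30, 30, 0, -0.35, 0, 0, 0, 0, 0, 0, -0.35])

```text
t: 20.4
position: [0.5147, 0.082, 0.2153]
orientation: [0.042, 0.999, 0.033, 0.004]
ft_force: [0.9, -0.4, 0.6]
opening: 0.0281
```

```bash
python3 fl.py; python3 - <<'E'
from h import *
a=snap("top","t9")[...,::-1];b=snap("side","s9")[...,::-1];w=snap("wrist","w9")[...,::-1]
o=np.hstack([cv2.resize(a[140:230,250:420],(390,206),interpolation=2),cv2.resize(b[215:350,230:400],(390,310),interpolation=2)[:206]]) if 0 else np.hstack([cv2.resize(a[120:260,230:440],(400,267),interpolation=2),cv2.resize(b[220:360,220:430],(400,267),interpolation=2)])
o=np.vstack([o,cv2.resize(w[100:420],(800,333))[:333]]);cv2.imwrite('pics/end.png',o[:600])
a0=cv2.imread('pics/top0.png').astype(int);b0=cv2.imread('pics/side0.png').astype(int)
for nm,(x,y,w_,h_) in dict(limb_a=(243,145,18,20),jar=(278,139,17,17),limb_b=(327,133,20,24),block=(369,143,16,25),bowl=(408,226,32,31),cup=(122,226,28,22),spat=(160,178,46,72)).items():
    print(nm,np.abs(a0-a)[y:y+h_,x:x+w_].mean().round(1))
E
```

```text
yel [([305, 305, 5, 29, 90], [306.4, 317.4]), ([199, 372, 49, 48, 1946], [223.2, 396.5])]
[0.51610556 0.08084885 0.21492916] [-0.01594157 -0.22973067  0.33227983]
limb_a 0.5
jar 0.8
limb_b 0.5
block 0.6
bowl 0.4
cup 0.9
spat 0.5
```

View pics/end.png

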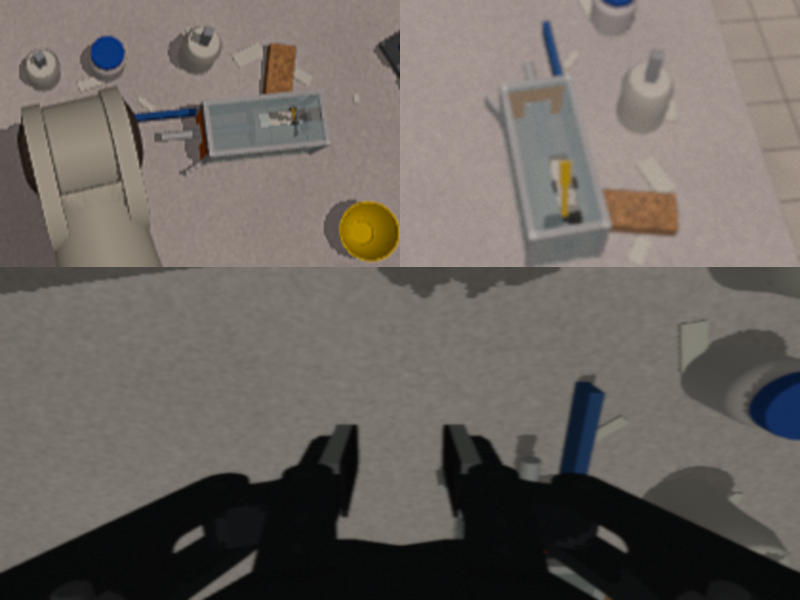

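The final view shows the flap shut around the pipe, the pipe standing out in front, the flag tipped, and the cast inside against the bumper. Bystanders are unchanged.

```bash
python3 -c "
from bench import finish_job;print(finish_job())"
```

```text
the job is handed in; nothing more can be done
None
```

The cast is in the curing hood against the rear bumper. The yellow flag has tipped and the flap has dropped shut around the pipe. I handed the job in at about 20.6 s of the 58 s allowed; no verdict was reported.

- **Rolling:** I rolled the cast to the fence with leaning, partly open fingers on the plaster, without touching the pipe. The fingers then pressed the cast against the fence with about 11 N, where the fence was expected. The wrist view showed the pipe about in line with the lane (0.075 rad against my 0.065–0.07 estimate).
- **Pushing in:** I then gripped the pipe about 13 mm from its free end and pushed with about 3 N, so only the cast opened the flap. I stopped when the force had risen at about 2 N/mm to 6 N, roughly 2 mm into the bumper.
- **Letting go:** I opened the fingers to only 28 mm to stay clear of the fence. The force dropped to zero, and the arm is now clear of everything.

**Last checks:**
- The flap looks shut, with the pipe standing out in front.
- The flag's tip moved about 4 pixels in the side view and stayed there after release.
- The top view shows all seven bystanders unchanged.

**Less certain:**
- I judged the flag from its pixel shift plus the bumper force; I did not measure its angle.
- My two fence-angle readings disagreed (0.045 and 0.08 rad), so I steered the push at about 0.07. Sideways force stayed around 1 N or less throughout.

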